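Load the heated specimen stage from the tray pile

TASK

First raise the heated stage's stiff cover to about 55 degrees. Then lift only the top tray, the one with the metal specimens, off the nested pile, keeping it roughly level, and slide it lengthwise between the stage's rails, under the raised cover, until it is fully home against the red back stop. Leave the cover standing at about 55 degrees, the other trays undisturbed in their pile and everything else where it stands.

Things in the scene. Friction and masses are not known exactly. Their poses are not given: they have to be found in the camera images.
- stage: heated specimen stage, fixed: white box 270 mm (its x) by 160 mm (y) with a flat track on top, 48 mm above the bench. Origin on the bench under it; x runs along the track from the open front (x = -130 mm) to the hinge end (+140 mm), to the robot's left within 20 degrees; z up. Two steel rails along the track, 8 mm high and 8 mm wide, inner faces at y = +-36 mm, from x = -120 to +118 mm
- home (a point): on the track, where the centre of the tray's underside lies when fully home: stage frame (68, 0, 48) mm, axes as the stage. With the cover at 55 degrees it lies under the cover, so slide the tray in from the front: closed fingers tilted forward 30 to 45 degrees, pushing its near end wall, keep the gripper's body clear of the cover
- back_stop (a point): middle of the foot of the red back stop's face, which closes the track: stage frame (118, 0, 48) mm; the stop is 20 mm high and the tray's far end meets it when home
- track_front (a point): on the track in front of the cover, where the tray's centre can be set down: stage frame (-45, 0, 48) mm, axes as the stage; with the cover at 55 degrees it is free from above
- cover (a joint): angle of the stage's cover in rad: 0 = shut (level), grows as it rises, limits 0 and 1.75. Stiff friction hinge: it stays where it is left; about 5 N at the bar moves it. White frame with a clear window, 120 mm from hinge to front edge, 136 mm wide, 6 mm thick, with a lip 14 mm deep below its front edge
- cover_hinge (a point): middle of the cover's hinge axis, which runs along the stage's y: stage frame (130, 0, 98) mm
- cover_bar (a point): middle of the cover's orange bar handle: round, 10 mm thick, 100 mm long along the stage's y, on two end arms 30 mm in front of the cover's edge, at stage frame (130 - 150 cos a, 0, 98 + 150 sin a) mm for cover angle a. Shut, it hangs 45 mm clear above the track: closed fingers tilted forward 40 degrees can hook under it from the front and push it up round its arc
- tray_top: top tray of the pile, the only one with specimens (silvery; three copper and brass discs fixed on its floor). Aluminium, 0.14 to 0.28 kg. Origin at the centre of its underside, x along its length, z up. Foot 90 by 52 mm, z = 0 to 14 mm; rim band 100 (x) by 62 mm (y), z = 14 to 32 mm, walls 3 mm, 15 mm deep inside. It stands on the track lengthwise, either way round, its band above the rails
- tray_rim (a point): centre of the top tray's rim, 32 mm above its underside, axes as the tray. In the pile each foot sits 14 mm deep, with 2 mm play, in the tray below, so only the 18 mm rim bands show, one on another: grip across the 62 mm width with the fingertips 8 to 15 mm below this rim, so as not to catch the next tray
- tray_b: empty grey tray of the pile, second from the top, same shape as the top tray; stays in the pile
- tray_c: empty grey tray of the pile, third from the top, same shape as the top tray; stays in the pile
- tray_d: empty grey tray of the pile, at the bottom, same shape as the top tray; stays in the pile, standing on a fixed blue mat 120 by 80 mm, 6 mm thick
- jar: amber glass jar with a lid, 48 mm across, 75 mm tall, standing beside the pile; bystander, origin at the centre of its underside
- case: blue round lens case, 40 mm across, 60 mm tall, standing on the other side of the pile; bystander, origin under its centre
- weight: brass cylinder weight, 36 mm across, 35 mm tall, standing beside the stage; bystander, origin under its centre
- lens_cap: flat grey lens cap, 54 mm across, 9 mm thick, lying on the bench near the robot; bystander, origin under its centre
- wash: white plastic bottle with a red cap, 60 mm across, 150 mm tall, standing at the back; bystander, origin under its centre
- driver: screwdriver, 160 mm long, lying on the bench at one side; bystander
Mind the look-alikes: they are no part of the job. Leave any brown or purple look-alike of the tray_top alone.

How it is judged:
On the way, in this order (a step that is already met when the one before it is completed fails the run):
1. the cover stands at about 55 degrees (46 to 64) (value of joint cover between 0.8 and 1.12 rad), for 0.3 s.
2. the top tray is lifted clear of the pile (z of tray_top in the frame of tray_b above 0.04 m), for 0.1 s.
At the end, for the whole second after the job is handed in: The cover stands between 46 and 64 degrees; the top tray lies flat on the track, lengthwise between the rails, within 6 mm of fully home against the back stop and within 8 mm of the track's middle line, at rest; each of the other three trays is within 12 mm of where it was in the pile (all of step 1 and x of tray_top in the frame of home between -0.006 and 0.006 m and y of tray_top in the frame of home between -0.008 and 0.008 m and z of tray_top in the frame of home between -0.004 and 0.004 m and angle between the x axis of tray_top and the x axis of home, either way round below 0.13 rad and angle between tray_top's own z axis and vertical below 0.06 rad and linear speed of tray_top below 0.01 m/s and distance of each of tray_b, tray_c, tray_d from where it was at the start of the episode below 0.012 m); the robot touches nothing.
It fails at once if the tray with the specimens is tipped more than 35 degrees (angle between tray_top's own z axis and vertical above 0.61 rad).
It fails at once if another tray is lifted or shifted more than 15 mm (distance of any of tray_b, tray_c, tray_d from where it was at the start of the episode above 0.015 m).
It fails at once if a bystander is shifted more than 30 mm (distance of any of jar, case, weight, lens_cap, wash, driver from where it was at the start of the episode above 0.03 m).
It also fails if it takes over 67 s, if anything falls off the work surface, if the arm or the gripper's body presses on something with over 40 N, if the wrist force passes 120 N, or if a joint passes its speed limit or range.

ROBOT

A 7-joint arm with a two-finger parallel gripper is mounted at the origin on the work surface. World frame = base frame: x ahead of the robot, y to its left, z up, the work surface at z = 0. Lengths are in m, angles in rad, forces in N, time in s.
With the tool pointing down it reaches from about 0.4 to 0.85 m from the base axis. Payload 4.5 kg.
Tool frame: the origin (TCP) lies at the very end of the fingers, on their centre line; the grasp point (between the pads) lies 19 mm behind it; z points along the fingers, y is the line along which they close (so a half turn about z gives the same grasp; the last joint's range is limited). The gripper opens to 88 mm and grips with 3 to 60 N. Pads are 18 mm wide; open, the fingers measure 123 mm over their backs; the gripper's body (75 mm by 187 mm) begins 45 mm behind the grasp point.
Start: joints at [-1.221, 0.689, -0.195, 1.565, 0.157, 0.902, -0.215], TCP at [0.194, 0.594, 0.239] pointing down, gripper open.
Joint ranges: [-3.01, 3.01], [-0.46, 2.08], [-1.47, 1.51], [0.13, 2.56], [-1, 4.14], [0.04, 2.09], [-2.66, 2.66]. Speed limits (rad/s): [2.57, 2.57, 3.14, 3.14, 3.14, 3.14, 3.14].

INTERFACE

Orientations are given as a unit quaternion [x, y, z, w].
In Python, from plant import r gives the robot as it stands. The module is installed in compiled form; this text tells all that it offers.
- The arm moves only by the shell command python3 -m pendant 'ROWS' [FORCE]. ROWS is JSON, one flat list of numbers, 7 for each row, row after row: the opening, from 0 (shut) to 1 (fully open), then the shift along the tool's x, y, z scaled (see below), then the turn, a rotation vector about the tool's x, y, z scaled (see below). A call has 1 to 12 rows; each row is the pose to reach, as a shift and turn from the pose commanded when the call began, along the tool's axes at that moment; what a row does not reach only later rows make up. The controller multiplies each number of a shift by 0.15 m and each number of a turn by pi/2 rad. A row lasts 1/10 s, in which the tool goes at most 50 mm and 8.59 degrees, less where a joint would pass 70% of its speed; a pose out of reach is approached as far as the arm can. A call with a number of a shift or a turn outside -1 to 1 is refused whole. A call with a gripper value outside its range is refused whole. The fingers move at their own pace and stop on an object; FORCE is the grip in N (left out, the last holds). Time passes only in rows, so rows that repeat a pose let the fingers close. It gives the time, the measured TCP pose, the force, the opening and the grip force at its end, in the units of the state.
- r.get_state(): the state, without advancing time (a new reading comes with each control period).
- r.snapshot(name): name is "scene" or "top"; returns a dict with "img" (400x640x3 uint8, red, green, blue), "mtx" (3x3 intrinsics, pixels), "cam_to_world" (4x4, takes a point from camera to world coordinates). Camera axes: x right, y up, looking along -z (the intrinsics and any distortion apply to the point x, -y, -z); pixel columns grow to the right and rows downward; lengths in m; the calibration is good to about 2 mm. A picture is of the moment at which its call begins. There is no depth.
- r.finish_job(): hands the job in; it is judged then, once.
The state is a dict: "clock": time; "q": joint angles; "qd": joint speeds; "joint_torque": joint torques, N m; "tool_pos": TCP position; "eef_rot": TCP orientation; "contact_force": force on the tool from outside, world axes, zero at the start; "moment": the same for the moment, N m; "opening": opening from 0.0 (shut) to 1.0 (fully open); "finger_force": force on a finger pad.
Only numpy, scipy, OpenCV 4.12 (cv2) and the standard library are available. Lean on these libraries where they do the work, as an engineer would, in place of code of your own. Each camera call takes 0.05 s, during which the arm holds its last target. There are 200 camera calls.

## Working session

There is one attempt and no reset: what is moved stays moved. The work goes in short steps, Python scripts to look and compute and a shell command to move; the robot and the scene stay as the last step left them, time stands still between calls to the robot, and variables do not carry over. Pictures are saved under pics/ and viewed, at most 10 in all, crops included, and the job is handed in when it is done.

```bash
mkdir -p pics
python3 - <<'E'
from plant import r
import cv2,numpy as np
for n in("scene","top"):
    s=r.snapshot(n); cv2.imwrite(f"pics/{n}0.png",s["img"][:,:,::-1]); np.savez(f"{n}0.npz",**s)
    print(n,s["mtx"].round(1).tolist(),s["cam_to_world"].round(3).tolist(),[k for k in s])
st=r.get_state();print(st["clock"],st["tool_pos"],st["eef_rot"],st["opening"])
E
```

```text
scene [[453.6, 0.0, 320.0], [0.0, 453.6, 192.4], [0.0, 0.0, 1.0]] [[-0.243, -0.555, 0.796, 1.469], [0.97, -0.126, 0.209, 0.327], [-0.016, 0.823, 0.569, 0.726], [0.0, 0.0, 0.0, 1.0]] ['img', 'mtx', 'cam_to_world']
top [[434.0, 0.0, 319.0], [0.0, 434.0, 201.7], [0.0, 0.0, 1.0]] [[0.086, 0.969, -0.231, 0.364], [-0.996, 0.086, -0.012, 0.09], [0.008, 0.231, 0.973, 1.097], [0.0, 0.0, 0.0, 1.0]] ['img', 'mtx', 'cam_to_world']
0.1 [0.19401562 0.59355444 0.23800549] [ 1.57217960e-01  9.87563607e-01 -7.94211635e-04 -5.93215889e-05] 1.0008222271161327
```

View pics/scene0.png

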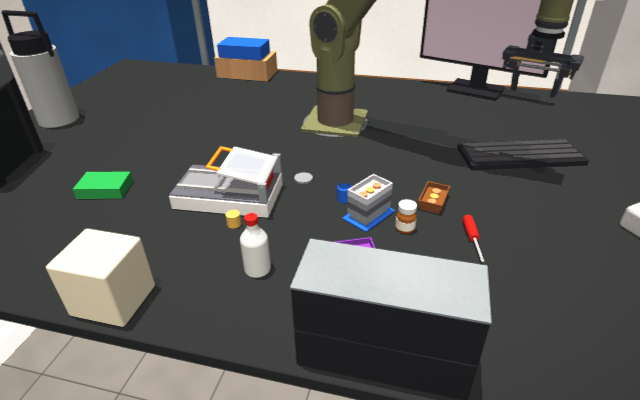

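View pics/top0.png

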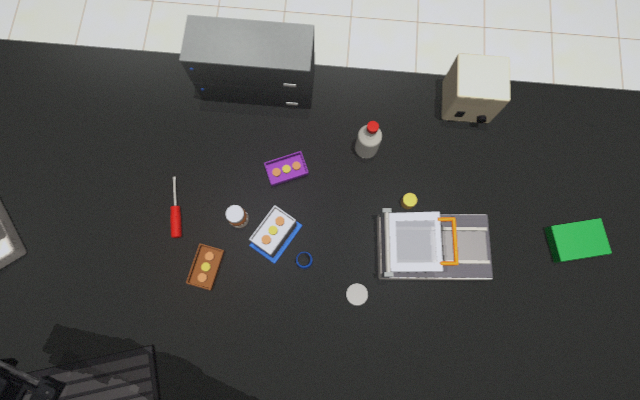

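The top view shows three tray candidates: the silvery one at (273,231) on the blue mat, a brown one at (205,267) and a purple one at (286,168). The silvery one tops a pile on the blue mat, between the jar (237,216) and the case (304,260), so it fits. The stage is at (435,246) with its open front to the right, and its orange bar is at (455,241). I'll confirm in one enlarged composite.

Run:
```python
import cv2,numpy as np
t=cv2.imread("pics/top0.png");s=cv2.imread("pics/scene0.png")
def c(im,x,y,w,h,k): return cv2.resize(im[y:y+h,x:x+w],(w*k,h*k),interpolation=cv2.INTER_CUBIC)
a=c(t,370,195,133,99,3); b=c(t,220,190,100,75,4)[:297,:400]
d=c(s,165,140,133,99,3); e=c(s,330,165,100,75,4)[:297,:400]
cv2.imwrite("pics/comp0.png",np.vstack([np.hstack([a,b]),np.hstack([d,e])]))
for n,im in(("top",t),("scene",s)):
    h=cv2.cvtColor(im,cv2.COLOR_BGR2HSV)
    for nm,lo,hi,box in(("orange",(10,170,120),(22,255,255),(370,200,500,280) if n=="top" else(190,140,290,190)),("mat",(100,150,90),(118,255,255),(240,195,303,270) if n=="top" else(340,190,400,235))):
        m=cv2.inRange(h,lo,hi);x0,y0,x1,y1=box;k=np.zeros_like(m);k[y0:y1,x0:x1]=m[y0:y1,x0:x1]
        for q in cv2.findContours(k,cv2.RETR_EXTERNAL,cv2.CHAIN_APPROX_NONE)[0]:
            if cv2.contourArea(q)>15: print(n,nm,cv2.contourArea(q),cv2.boundingRect(q),cv2.approxPolyDP(q,2,True)[:,0].tolist())
```

```text
top orange 181.0 (438, 217, 20, 48) [[442, 217], [438, 219], [452, 222], [454, 261], [443, 261], [441, 264], [457, 264], [455, 221], [453, 217]]
top mat 18.0 (296, 252, 7, 16) [[302, 252], [296, 257], [300, 267], [302, 266], [296, 258]]
top mat 232.5 (250, 222, 52, 41) [[301, 224], [297, 222], [297, 226], [273, 258], [252, 243], [250, 246], [275, 262]]
scene orange 75.0 (206, 146, 25, 21) [[230, 150], [220, 146], [206, 165], [208, 163], [212, 166], [221, 150]]
scene mat 271.5 (342, 207, 53, 25) [[394, 210], [388, 207], [365, 226], [350, 218], [349, 214], [342, 218], [366, 231]]
scene mat 72.5 (340, 190, 8, 13) [[340, 190], [340, 202], [346, 202], [347, 190]]
```

View pics/comp0.png

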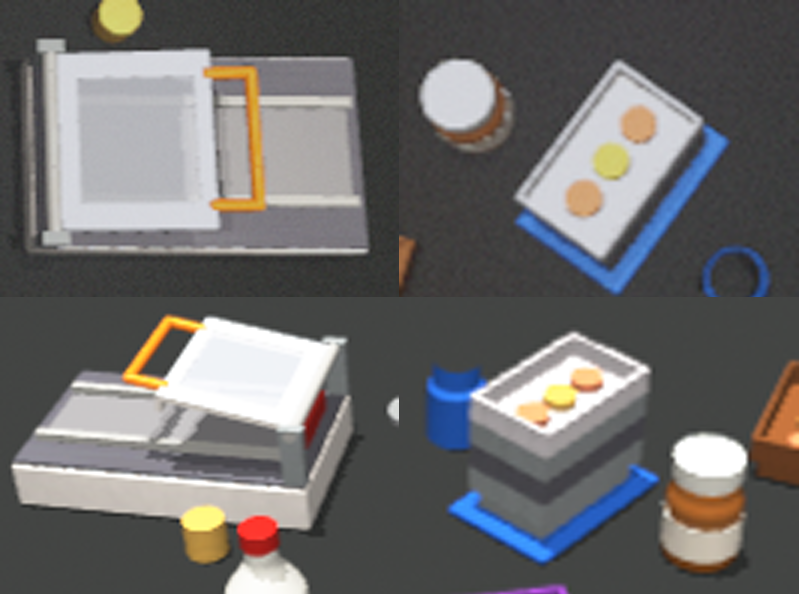

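The crop confirms it: the silvery tray with copper, brass and copper discs tops the grey pile. Its rim corners in the top view are about (274.7,205.5), (295.7,220.5), (272,254.5) and (249.5,239). The cover's bar looks slightly raised.

```bash
cat > h.py <<'E'
import numpy as np,cv2
def load(n): return np.load(n)
def ray(c,p):
    d=np.linalg.inv(c["mtx"])@np.array([p[0],p[1],1.]); T=c["cam_to_world"]
    d=T[:3,:3]@(d*[1,-1,-1]); return T[:3,3],d/np.linalg.norm(d)
def plane(c,p,z):
    o,d=ray(c,p); return o+d*(z-o[2])/d[2]
def tri(c1,p1,c2,p2):
    o1,d1=ray(c1,p1);o2,d2=ray(c2,p2)
    k=np.linalg.lstsq(np.c_[d1,-d2],o2-o1,rcond=None)[0]
    a,b=o1+k[0]*d1,o2+k[1]*d2; return (a+b)/2,np.linalg.norm(a-b)
E
python3 - <<'E'
from h import *
t,s=load("top0.npz"),load("scene0.npz")
# hand picks guided by the crops (composite -> pixel)
T3=lambda x,y:(x/3+370-1/3,y/3+195-1/3); S3=lambda x,y:(x/3+165-1/3,(y-297)/3+140-1/3)
T4=lambda x,y:((x-399)/4+220-.4,y/4+190-.4); S4=lambda x,y:((x-399)/4+330-.4,(y-297)/4+165-.4)
R=[]
for a,b in zip([(618,62),(702,122),(608,258),(517,197)],[(548,436),(471,396),(572,333),(649,371)]):
    p,e=tri(t,T4(*a),s,S4(*b)); print("rim",p.round(4),round(e,4)); R.append(p)
R=np.array(R); print("rim c",R.mean(0)); z=R[:,2].mean()
g=cv2.cvtColor(t["img"],cv2.COLOR_RGB2GRAY)
m=np.zeros_like(g);m[200:262,244:300]=g[200:262,244:300]>185
q=max(cv2.findContours(m,0,1)[0],key=cv2.contourArea);rc=cv2.minAreaRect(q);print(rc)
for zz in(z,.092):
    P=np.array([plane(t,x,zz) for x in cv2.boxPoints(rc)]);e=P-np.roll(P,1,0);i=np.argmax(np.linalg.norm(e,axis=1));print("z",zz,"c",P.mean(0).round(4),np.linalg.norm(e,axis=1).round(4),"yaw",np.degrees(np.arctan2(e[i,1],e[i,0])))
for n,a,b in(("bar far",(258,72),(168,321)),("bar near",(262,205),(128,378)),("hinge far",(50,46),(343,343)),("hinge near",(55,239),(291,430)),("front far(+x)",(352,58),(16,466)),("front near",(368,248),(80,374)),("hinge-end +x",(25,60),(308,494))):
    # top-image 'up' = +x ; in scene, near side of the image = +x
    if n[:3]=="bar" : b=(128,378) if n=="bar far" else(168,321)
    if n[:5]=="hinge" and n[5]==" ": b=(291,430) if n=="hinge far" else (343,343)
    p,e=tri(t,T3(*a),s,S3(*b)); print(n,p.round(4),round(e,4))
for n,a in(("front+x",(352,58)),("front-x",(368,248)),("rail+ end",(352,101)),("rail- end",(358,202)),("rail+ in",(225,101)),("rail- in",(225,200))):
    print(n,plane(t,T3(*a),.048 if n[0]=="f" else .056).round(4))
# weight, wash, jar, case
for n,a,z in(("weight",(410,200),.035),("wash",(373,127),.15),("jar",(235,213),.075),("case",(304,260),.06),("cap",(357,294),.009)):print(n,plane(t,a,z).round(3))
E
```

```text
rim [0.5847 0.2091 0.091 ] 0.0029
rim [0.553  0.1558 0.091 ] 0.0029
rim [0.4682 0.2039 0.0914] 0.0069
rim [0.4994 0.2593 0.0899] 0.0036
rim c [0.52633083 0.20702676 0.09084307]
((272.2799987792969, 229.4600067138672), (25.400001525878906, 42.80000305175781), 36.869895935058594)
z 0.09084307046627099 c [0.5268 0.2059 0.0908] [0.0599 0.1004 0.0611 0.0996] yaw -30.264814720331366
z 0.092 c [0.5266 0.2057 0.092 ] [0.0598 0.1003 0.061  0.0995] yaw -30.26481472033135
bar far [ 0.5804 -0.2075  0.1262] 0.0091
bar near [ 0.4806 -0.2137  0.1261] 0.0054
hinge far [ 0.5933 -0.0549  0.1026] 0.0036
hinge near [ 0.4437 -0.0629  0.1012] 0.0109
front far(+x) [ 0.6176 -0.3109  0.044 ] 0.0085
front near [ 0.4638 -0.3253  0.0448] 0.0037
hinge-end +x [ 0.5944 -0.0446  0.0391] 0.0027
front+x [ 0.6183 -0.3137  0.048 ]
front-x [ 0.4641 -0.326   0.048 ]
rail+ end [ 0.5806 -0.3105  0.056 ]
rail- end [ 0.499 -0.315  0.056]
rail+ in [ 0.5715 -0.2075  0.056 ]
rail- in [ 0.4914 -0.209   0.056 ]
weight [ 0.641 -0.125  0.035]
wash [ 0.779 -0.008  0.15 ]
jar [0.561 0.301 0.075]
case [0.465 0.126 0.06 ]
cap [ 0.398 -0.009  0.009]
```

```bash
cat >> h.py <<'E'
from scipy.spatial.transform import Rotation as Ro
PSI=np.radians(94.7); U=np.array([np.cos(PSI),np.sin(PSI),0]); V=np.array([-U[1],U[0],0]); Z=np.array([0,0,1.])
O=np.array([.530,-.1905,0])
def st2w(x,y,z): return O+U*x+V*y+Z*z
def tool(yaw_y,tilt=0):   # tool y at angle yaw_y (deg) , fingers down, tilted about tool y (deg)
    a=np.radians(yaw_y); y=np.array([np.cos(a),np.sin(a),0]); z=-Z; x=np.cross(y,z)
    return Ro.from_matrix(np.c_[x,y,z])*Ro.from_rotvec([0,np.radians(tilt),0])
def plan(wps,start=None):
    from plant import r
    s=r.get_state(); p,R=(s["tool_pos"],Ro.from_quat(s["eef_rot"])) if start is None else start
    for q,Q in wps:
        d=R.inv().apply(np.array(q)-p)/.15; t=(R.inv()*Q).as_rotvec()/(np.pi/2)
        n=max(np.linalg.norm(d)*3,np.linalg.norm(t)*90/8.59)
        print("to",np.round(q,3),"rows>=",round(n,1),"shift",d.round(3),"turn",t.round(3)); p,R=np.array(q),Q
def state():
    from plant import r
    s=r.get_state(); R=Ro.from_quat(s["eef_rot"]).as_matrix()
    print("t",round(s["clock"],2),"p",s["tool_pos"].round(4),"x",R[:,0].round(3),"y",R[:,1].round(3),"z",R[:,2].round(3),"F",np.round(s["contact_force"],1),"open",round(s["opening"],3),"ff",s["finger_force"],"q",np.round(s["q"],2))
E
python3 - <<'E'
from h import *
B=np.array([.5305,-.2106,.126])
T=tool(4.7,40)
plan([([.30,.50,.26],tool(50)),([.40,.38,.26],tool(30)),([.47,.25,.26],tool(20)),([.5,.12,.26],tool(4.7)),([.52,-.02,.26],tool(4.7)),([.53,-.16,.26],tool(4.7)),([.54,-.30,.26],tool(4.7)),(B-.075*U-.023*Z+[0,0,.06],T),(B-.06*U-.023*Z,T)])
E
```

```text
to [0.3  0.5  0.26] rows>= 2.9 shift [-0.865 -0.374 -0.146] turn [-0.001  0.     0.243]
to [0.4  0.38 0.26] rows>= 3.1 shift [-1.025 -0.184  0.   ] turn [0.    0.    0.222]
to [0.47 0.25 0.26] rows>= 3.0 shift [-0.984 -0.029  0.   ] turn [0.    0.    0.111]
to [0.5  0.12 0.26] rows>= 2.7 shift [-0.883 -0.108  0.   ] turn [0.   0.   0.17]
to [ 0.52 -0.02  0.26] rows>= 2.8 shift [-0.941  0.056  0.   ] turn [0. 0. 0.]
to [ 0.53 -0.16  0.26] rows>= 2.8 shift [-0.936 -0.01   0.   ] turn [0. 0. 0.]
to [ 0.54 -0.3   0.26] rows>= 2.8 shift [-0.936 -0.01   0.   ] turn [0. 0. 0.]
to [ 0.537 -0.285  0.163] rows>= 4.7 shift [ 0.099 -0.014  0.647] turn [0.    0.444 0.   ]
to [ 0.535 -0.27   0.103] rows>= 1.2 shift [-0.181  0.     0.371] turn [0. 0. 0.]
```

```bash
python3 -m pendant '[0,-0.86,-0.37,-0.15,0,0,0.24, 0,-0.86,-0.37,-0.15,0,0,0.24, 0,-0.86,-0.37,-0.15,0,0,0.24, 0,-0.86,-0.37,-0.15,0,0,0.24, 0,-0.86,-0.37,-0.15,0,0,0.24]' 20
python3 -m pendant '[0,-1,-0.18,0,0,0,0.22, 0,-1,-0.18,0,0,0,0.22, 0,-1,-0.18,0,0,0,0.22, 0,-1,-0.18,0,0,0,0.22, 0,-1,-0.18,0,0,0,0.22]'
python3 -m pendant '[0,-0.98,-0.03,0,0,0,0.11, 0,-0.98,-0.03,0,0,0,0.11, 0,-0.98,-0.03,0,0,0,0.11, 0,-0.98,-0.03,0,0,0,0.11, 0,-0.98,-0.03,0,0,0,0.11]'
python3 -m pendant '[0,-0.88,-0.11,0,0,0,0.17, 0,-0.88,-0.11,0,0,0,0.17, 0,-0.88,-0.11,0,0,0,0.17, 0,-0.88,-0.11,0,0,0,0.17]'
python3 -c "
from h import *
state()
plan([([.52,-.02,.26],tool(4.7)),([.53,-.16,.26],tool(4.7)),([.54,-.30,.26],tool(4.7))])"
```

```text
clock: 0.6
tool_pos: [0.3001, 0.5007, 0.2612]
eef_rot: [0.34, 0.94, -0.0, -0.0]
contact_force: [-0.6, 0.7, -0.1]
opening: 0.568
finger_force: 0.0
clock: 1.1
tool_pos: [0.3972, 0.3851, 0.2609]
eef_rot: [0.496, 0.868, -0.0, -0.001]
contact_force: [-0.4, 0.4, -0.3]
opening: 0.117
finger_force: 0.0
clock: 1.6
tool_pos: [0.4675, 0.2578, 0.261]
eef_rot: [0.568, 0.823, 0.0, -0.001]
contact_force: [0.1, 0.5, -0.6]
opening: 0.003
finger_force: 0.0
clock: 2.0
tool_pos: [0.4998, 0.1245, 0.2612]
eef_rot: [0.674, 0.738, -0.0, 0.001]
contact_force: [-0.4, 0.0, -0.2]
opening: 0.005
finger_force: 0.0
t 2.0 p [0.4998 0.1245 0.2612] x [-0.09   0.996 -0.001] y [0.996 0.09  0.   ] z [ 0.    -0.001 -1.   ] F [-0.4  0.  -0.2] open 0.005 ff 0.0 q [-0.39  0.51  0.09  1.88 -0.06  0.75 -0.18]
to [ 0.52 -0.02  0.26] rows>= 2.9 shift [-0.972  0.047  0.009] turn [0.    0.001 0.005]
to [ 0.53 -0.16  0.26] rows>= 2.8 shift [-0.936 -0.01   0.   ] turn [0. 0. 0.]
to [ 0.54 -0.3   0.26] rows>= 2.8 shift [-0.936 -0.01   0.   ] turn [0. 0. 0.]
```

Motion tracks the commands well. Next I'll go to the front of the bar and tilt.

```bash
python3 -m pendant '[0,-0.97,0.05,0,0,0,0, 0,-0.97,0.05,0,0,0,0, 0,-0.97,0.05,0,0,0,0, 0,-0.97,0.05,0,0,0,0]' >/dev/null
python3 -m pendant '[0,-0.94,-0.01,0,0,0,0, 0,-0.94,-0.01,0,0,0,0, 0,-0.94,-0.01,0,0,0,0, 0,-0.94,-0.01,0,0,0,0]' >/dev/null
python3 -m pendant '[0,-0.94,-0.01,0,0,0,0, 0,-0.94,-0.01,0,0,0,0, 0,-0.94,-0.01,0,0,0,0, 0,-0.94,-0.01,0,0,0,0]' >/dev/null
python3 -m pendant '[0,0.1,0,0.65,0,0.44,0, 0,0.1,0,0.65,0,0.44,0, 0,0.1,0,0.65,0,0.44,0, 0,0.1,0,0.65,0,0.44,0, 0,0.1,0,0.65,0,0.44,0, 0,0.1,0,0.65,0,0.44,0, 0,0.1,0,0.65,0,0.44,0]'
python3 - <<'E'
from h import *
state()
from plant import r
for n in("scene","top"):
    s=r.snapshot(n); np.savez(f"{n}1.npz",**s); im=s["img"][:,:,::-1]
    x,y=(165,110) if n=="scene" else (370,180)
    c=cv2.resize(im[y:y+125,x:x+133],None,fx=3,fy=3,interpolation=2); out=c if n=="scene" else np.hstack([out,c])
cv2.imwrite("pics/pre.png",out)
B=np.array([.5305,-.2106,.126]);T=tool(4.7,40)
plan([(B-.06*U-.023*Z,T),(B-.02*U-.023*Z,T)])
E
```

```text
clock: 3.9
tool_pos: [0.5438, -0.2803, 0.1637]
eef_rot: [0.632, 0.697, 0.228, -0.251]
contact_force: [0.3, 1.3, 1.1]
opening: 0.004
finger_force: 0.0
t 3.9 p [ 0.5438 -0.2803  0.1637] x [-0.075  0.766  0.638] y [0.995 0.096 0.001] z [-0.061  0.635 -0.77 ] F [0.3 1.3 1.1] open 0.004 ff 0.0 q [ 0.75  1.03 -0.23  1.24 -0.33  1.35  0.84]
to [ 0.535 -0.27   0.103] rows>= 1.3 shift [-0.208 -0.05   0.365] turn [-0.005  0.005  0.008]
to [ 0.532 -0.231  0.103] rows>= 0.8 shift [ 0.204 -0.     0.171] turn [0. 0. 0.]
```

View pics/pre.png

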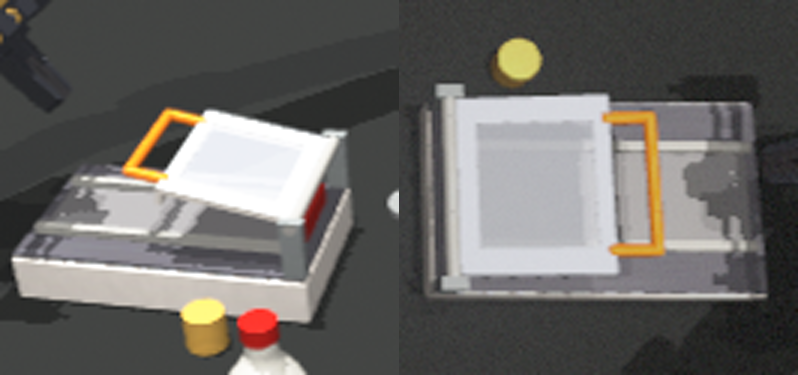

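The finger tip shows at about (184,145) in the scene view and (491,233) in the top view. I'll check that against the reported TCP and the bar.

Run:
```python
from h import *
def proj(c,p):
    T=c["cam_to_world"]; q=T[:3,:3].T@(np.array(p)-T[:3,3]); q=q*[1,-1,-1]; q=c["mtx"]@q; return (q[:2]/q[2]).round(1)
t,s=load("top1.npz"),load("scene1.npz")
p=[.5438,-.2803,.1637]
print(proj(t,p),proj(s,p))
for z in (.115,.126,.135): print(z, proj(t,[.5305,-.2106,z]),proj(s,[.5305,-.2106,z]))
for n,c in(("top",t),("scene",s)):
    m=cv2.inRange(cv2.cvtColor(c["img"],cv2.COLOR_RGB2HSV),(8,150,90),(24,255,255))
    x0,y0,x1,y1=(430,200,465,275) if n=="top" else (195,135,236,178)
    k=np.zeros_like(m);k[y0:y1,x0:x1]=m[y0:y1,x0:x1]
    ys,xs=np.nonzero(k); print(n,cv2.minAreaRect(np.c_[xs,ys].astype(np.float32)))
    if n=="top":
        for y in(225,235,240,250,258): print(y,xs[ys==y])
    else:
        for y in(150,153,156,159,162,165): print(y,xs[ys==y])
for z in(.04,): print("front mid",proj(s,st2w(-130,0,0)*1), "stage pts", [ (proj(t,st2w(*np.array(a)/1000)),proj(s,st2w(*np.array(a)/1000))) for a in((-130,80,48),(-130,-80,48),(140,-80,48),(118,0,60),(130,0,98))])
```

```text
[492.2 235.3] [183.9 143.6]
0.115 [453.2 241.7] [213.5 160.2]
0.126 [454.7 241. ] [212.9 156.6]
0.135 [455.9 240.4] [212.4 153.6]
top ((447.859619140625, 240.57357788085938), (47.9326057434082, 16.900348663330078), 86.3086166381836)
225 [452 453 454 455]
235 [453 454 455]
240 [453 454 455 456]
250 [454 455 456]
258 [454 455 456 457]
scene ((218.76919555664062, 157.84613037109375), (13.312806129455566, 29.953811645507812), 33.6900634765625)
150 [217 218 219 220 221 222 223 224 225 226 227 228 229 230]
153 [215 216 217 218 219]
156 [213 214 215 216 217]
159 [210 211 212 213 214 215]
162 [208 209 210 211 212 213]
165 [206 207 208 209 210 211 212]
front mid [-2619.1   -44.2] stage pts [(array([492.6, 278.7]), array([190.6, 163.7])), (array([486.9, 213.2]), array([166.6, 194.8])), (array([378. , 212.5]), array([266.1, 203.3])), (array([388.7, 244.1]), array([265.5, 181.6])), (array([386.2, 241.9]), array([268.7, 169.9]))]
```

```bash
python3 -m pendant '[0,-0.21,-0.05,0.37,0,0,0.01, 0,-0.21,-0.05,0.37,0,0,0.01, 0,-0.21,-0.05,0.37,0,0,0.01]'
python3 - <<'E'
from h import *
state()
B=np.array([.5305,-.2106,.126]);T=tool(4.7,40)
n=T.as_matrix()[:,0]; C=B-.014*n+.018*T.as_matrix()[:,2]
plan([(C-.012*n,T),(C,T)])
E
```

```text
clock: 4.3
tool_pos: [0.5325, -0.271, 0.1001]
eef_rot: [0.638, 0.69, 0.226, -0.255]
contact_force: [-0.4, 0.1, 0.5]
opening: 0.004
finger_force: 0.0
t 4.3 p [ 0.5325 -0.271   0.1001] x [-0.055  0.767  0.64 ] y [ 0.996  0.083 -0.013] z [-0.064  0.637 -0.768] F [-0.4  0.1  0.5] open 0.004 ff 0.0 q [ 0.75  1.1  -0.22  1.31 -0.33  1.24  0.87]
to [ 0.531 -0.219  0.095] rows>= 1.0 shift [0.247 0.02  0.245] turn [-0.007  0.002 -0.005]
to [ 0.53  -0.21   0.103] rows>= 0.2 shift [0.08 0.   0.  ] turn [0. 0. 0.]
```

```bash
python3 -m pendant '[0,0.08,0.01,0.08,0,0,0, 0,0.17,0.02,0.17,0,0,0, 0,0.25,0.02,0.245,0,0,0, 0,0.25,0.02,0.245,0,0,0, 0,0.29,0.02,0.245,0,0,0, 0,0.33,0.02,0.245,0,0,0, 0,0.33,0.02,0.245,0,0,0]'
python3 -c "
from h import *
state()"
```

```text
clock: 5.0
tool_pos: [0.5321, -0.2125, 0.1051]
eef_rot: [0.639, 0.691, 0.226, -0.251]
contact_force: [-0.0, 0.0, -0.7]
opening: 0.009
finger_force: 0.0
t 5.0 p [ 0.5321 -0.2125  0.1051] x [-0.056  0.769  0.636] y [ 0.997  0.08  -0.009] z [-0.058  0.634 -0.771] F [-0.   0.  -0.7] open 0.009 ff 0.0 q [ 0.71  1.04 -0.25  1.46 -0.37  1.11  0.85]
```

```bash
python3 -m pendant '[0,0.03,0,0,0,0,0, 0,0.09,0,-0.04,0,0,0, 0,0.16,0,-0.09,0,0,0, 0,0.24,0,-0.13,0,0,0, 0,0.32,0,-0.165,0,0,0, 0,0.4,0,-0.19,0,0,0, 0,0.4,0,-0.19,0,0,0]'
python3 - <<'E'
from h import *
state()
from plant import r
for n in("scene","top"):
    s=r.snapshot(n); np.savez(f"{n}2.npz",**s); im=s["img"][:,:,::-1]
    x,y=(165,90) if n=="scene" else (370,180)
    c=cv2.resize(im[y:y+125,x:x+133],None,fx=3,fy=3,interpolation=2); out=c if n=="scene" else np.hstack([out,c])
cv2.imwrite("pics/mid.png",out)
E
```

```text
clock: 5.7
tool_pos: [0.5306, -0.1872, 0.165]
eef_rot: [0.641, 0.691, 0.225, -0.249]
contact_force: [0.5, -3.3, -0.8]
opening: 0.008
finger_force: 1.5
t 5.7 p [ 0.5306 -0.1872  0.165 ] x [-0.055  0.773  0.632] y [ 0.997  0.078 -0.008] z [-0.055  0.63  -0.775] F [ 0.5 -3.3 -0.8] open 0.008 ff 1.4827906340360641 q [ 0.68  0.94 -0.26  1.51 -0.39  1.14  0.81]
```

View pics/mid.png

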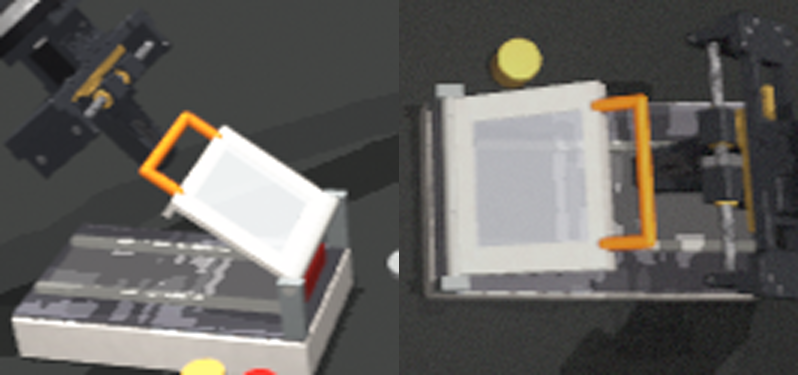

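The bar now runs in the scene crop from (186,115) to (147,170), with its middle at about px (220.2,137.1). In the top view its middle is at about (452.7,236.3). The finger is hooked beneath it and the cover is rising.

Run:
```python
from h import *
t,s=load("top2.npz"),load("scene2.npz")
p,e=tri(t,(452.5,236.2),s,(219.9,136.8)); print(p,e)
d=p-O; print("stage x",d@U,"z",p[2],"angle",np.degrees(np.arctan2(p[2]-.098,.13-d@U)))
from plant import r
S=r.get_state(); C=S["tool_pos"]; R=Ro.from_quat(S["eef_rot"]).as_matrix(); print("bar in tool",R.T@(p-C))
```

```text
[ 0.52899162 -0.18440682  0.18745771] 0.004880908564650409
stage x 0.00615531316902976 z 0.18745771174338155 angle 35.84200876496199
bar in tool [ 0.01635798 -0.00148652 -0.01663042]
```

```bash
python3 -m pendant '[0,0.07,0,-0.015,0,0,0, 0,0.16,0,-0.03,0,0,0, 0,0.25,0,-0.03,0,0,0, 0,0.33,0,-0.03,0,0,0, 0,0.335,0,-0.03,0,0,0, 0,0.335,0,-0.03,0,0,0]'
python3 -m pendant '[0,-0.08,0,0,0,0,0, 0,-0.2,0,0,0,0,0, 0,-0.3,0,-0.2,0,0,0, 0,-0.3,0,-0.6,0,0,0, 0,-0.3,0,-0.9,0,0,0, 0,-0.3,0,-0.9,0,0,0]'
python3 - <<'E'
from h import *
state()
from plant import r
for n in("scene","top"):
    s=r.snapshot(n); np.savez(f"{n}3.npz",**s); im=s["img"][:,:,::-1]
    x,y=(165,90) if n=="scene" else (370,180)
    c=cv2.resize(im[y:y+125,x:x+133],None,fx=3,fy=3,interpolation=2); out=c if n=="scene" else np.hstack([out,c])
cv2.imwrite("pics/up.png",out)
E
```

```text
clock: 6.4
tool_pos: [0.5273, -0.1476, 0.1998]
eef_rot: [0.639, 0.69, 0.227, -0.253]
contact_force: [1.1, -0.7, -1.2]
opening: 0.004
finger_force: 0.1
clock: 7.0
tool_pos: [0.539, -0.2755, 0.277]
eef_rot: [0.642, 0.69, 0.226, -0.247]
contact_force: [-0.2, 0.2, -0.3]
opening: 0.006
finger_force: 0.0
t 7.0 p [ 0.539  -0.2755  0.277 ] x [-0.053  0.774  0.631] y [ 0.997  0.073 -0.005] z [-0.05   0.629 -0.776] F [-0.2  0.2 -0.3] open 0.006 ff 0.0 q [ 0.75  0.89 -0.22  1.21 -0.36  1.5   0.75]
```

View pics/up.png

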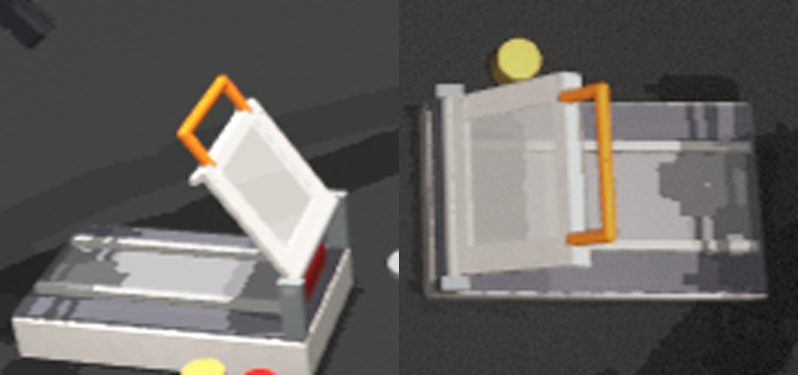

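The bar middle is at about (232.2,124.8) in the scene view and (439.3,234) in the top view. The arm is clear and the cover stays up.

Run:
```python
from h import *
t,s=load("top3.npz"),load("scene3.npz")
p,e=tri(t,(439,233.7),s,(231.9,124.5)); d=p-O; print(p,e,"angle",np.degrees(np.arctan2(p[2]-.098,.13-d@U)))
G=np.array([.5267,.2058,.081]);Y=59.7
plan([([.52,-.25,.33],tool(4.7)),([.5,-.11,.33],tool(15)),([.5,.03,.33],tool(35)),([.515,.15,.28],tool(50)),(G+[0,0,.1],tool(Y)),(G,tool(Y))])
```

```text
[ 0.52543947 -0.14679735  0.22403938] 0.002809948582098939 angle 55.67134852056355
to [ 0.52 -0.25  0.33] rows>= 4.6 shift [ 0.349 -0.111 -0.193] turn [-0.005 -0.439 -0.005]
to [ 0.5  -0.11  0.33] rows>= 2.8 shift [ 0.941 -0.056  0.   ] turn [ 0.     0.    -0.114]
to [0.5  0.03 0.33] rows>= 2.8 shift [0.902 0.242 0.   ] turn [ 0.     0.    -0.222]
to [0.515 0.15  0.28 ] rows>= 2.6 shift [0.598 0.541 0.333] turn [ 0.     0.    -0.167]
to [0.527 0.206 0.181] rows>= 2.3 shift [0.179 0.335 0.66 ] turn [ 0.     0.    -0.108]
to [0.527 0.206 0.081] rows>= 2.0 shift [0.    0.    0.667] turn [0. 0. 0.]
```

Cover is at 55.7°. Next I'll move over the pile with the gripper open.

```bash
python3 -m pendant '[1,0.35,-0.11,-0.19,0,-0.44,0, 1,0.35,-0.11,-0.19,0,-0.44,0, 1,0.35,-0.11,-0.19,0,-0.44,0, 1,0.35,-0.11,-0.19,0,-0.44,0, 1,0.35,-0.11,-0.19,0,-0.44,0, 1,0.35,-0.11,-0.19,0,-0.44,0]' >/dev/null
python3 -m pendant '[1,0.94,-0.06,0,0,0,-0.11, 1,0.94,-0.06,0,0,0,-0.11, 1,0.94,-0.06,0,0,0,-0.11, 1,0.94,-0.06,0,0,0,-0.11]'>/dev/null
python3 -m pendant '[1,0.9,0.24,0,0,0,-0.22, 1,0.9,0.24,0,0,0,-0.22, 1,0.9,0.24,0,0,0,-0.22, 1,0.9,0.24,0,0,0,-0.22]'>/dev/null
python3 -m pendant '[1,0.6,0.54,0.33,0,0,-0.17, 1,0.6,0.54,0.33,0,0,-0.17, 1,0.6,0.54,0.33,0,0,-0.17, 1,0.6,0.54,0.33,0,0,-0.17, 1,0.6,0.54,0.33,0,0,-0.17]'
python3 - <<'E'
from h import *
state()
G=np.array([.5267,.2058,.081]);Y=59.7
plan([(G+[0,0,.07],tool(Y)),(G,tool(Y))])
E
```

```text
clock: 9.0
tool_pos: [0.5167, 0.1501, 0.2794]
eef_rot: [0.346, 0.938, -0.003, -0.006]
contact_force: [-0.3, -0.5, -0.2]
opening: 1.001
finger_force: 0.0
t 9.0 p [0.5167 0.1501 0.2794] x [-0.76   0.649  0.009] y [ 0.649  0.761 -0.011] z [-0.013 -0.002 -1.   ] F [-0.3 -0.5 -0.2] open 1.001 ff 0.0 q [-0.2   0.53 -0.27  1.76  0.17  0.88  0.32]
to [0.527 0.206 0.151] rows>= 2.8 shift [0.183 0.335 0.854] turn [-0.006 -0.006 -0.113]
to [0.527 0.206 0.081] rows>= 1.4 shift [0.    0.    0.467] turn [0. 0. 0.]
```

```bash
python3 -m pendant '[1,0.18,0.335,0.85,-0.006,-0.006,-0.11, 1,0.18,0.335,0.85,-0.006,-0.006,-0.11, 1,0.18,0.335,0.85,-0.006,-0.006,-0.11, 1,0.18,0.335,0.85,-0.006,-0.006,-0.11, 1,0.18,0.335,0.85,-0.006,-0.006,-0.11]'>/dev/null
python3 - <<'E'
from h import *
state()
from plant import r
s=r.snapshot("top"); np.savez("top4.npz",**s); s2=r.snapshot("scene");np.savez("scene4.npz",**s2)
c=cv2.resize(s["img"][180:280,220:353,::-1],None,fx=3,fy=3,interpolation=2);c2=cv2.resize(s2["img"][140:240,310:443,::-1],None,fx=3,fy=3,interpolation=2)
cv2.imwrite("pics/above.png",np.hstack([c2,c]))
G=np.array([.5267,.2058,.081]);Y=59.7
plan([(G,tool(Y))])
E
```

```text
t 9.5 p [0.5279 0.205  0.1534] x [-0.86   0.51  -0.002] y [0.51  0.86  0.001] z [ 0.002 -0.001 -1.   ] F [-0.  -0.   0.6] open 1.002 ff 0.0 q [-0.31  0.73 -0.25  1.83  0.29  0.62  0.3 ]
to [0.527 0.206 0.081] rows>= 1.5 shift [ 0.016 -0.009  0.494] turn [ 0.003  0.003 -0.004]
```

View pics/above.png

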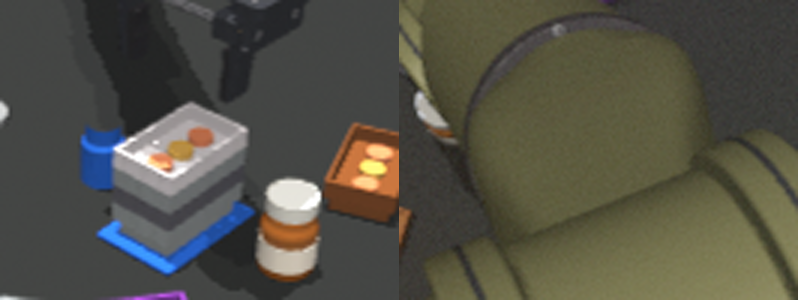

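The open fingers at about (235,95) and (130,50) in the scene crop straddle the silvery tray's width. The jar and case are clear, so I'll descend and grip.

```bash
python3 -m pendant '[1,0.01,0,0.15,0,0,0, 1,0.016,-0.009,0.3,0,0,0, 1,0.016,-0.009,0.42,0,0,0, 1,0.016,-0.009,0.49,0,0,0, 1,0.016,-0.009,0.49,0,0,0, 1,0.016,-0.009,0.49,0,0,0]' 25
python3 -m pendant '[0.6,0,0,0,0,0,0, 0.6,0,0,0,0,0,0, 0.6,0,0,0,0,0,0, 0.6,0,0,0,0,0,0, 0.6,0,0,0,0,0,0, 0.6,0,0,0,0,0,0, 0.6,0,0,0,0,0,0]'
python3 -c "
from h import *
state()"
```

```text
clock: 10.2
tool_pos: [0.5258, 0.2077, 0.081]
eef_rot: [0.263, 0.965, 0.002, 0.002]
contact_force: [-0.2, 0.8, 0.3]
opening: 0.995
finger_force: 0.0
clock: 10.9
tool_pos: [0.5251, 0.208, 0.0801]
eef_rot: [0.263, 0.965, 0.001, 0.002]
contact_force: [-0.9, 0.4, 5.1]
opening: 0.704
finger_force: 25.0
t 10.9 p [0.5251 0.208  0.0801] x [-0.862  0.507 -0.002] y [0.507 0.862 0.003] z [ 0.004  0.002 -1.   ] F [-0.9  0.4  5.1] open 0.704 ff 25.002353489398956 q [-0.35  0.85 -0.19  1.87  0.34  0.45  0.26]
```

```bash
python3 -m pendant '[0.6,0,0,-0.07,0,0,0, 0.6,0,0,-0.15,0,0,0, 0.6,0,0,-0.25,0,0,0, 0.6,0,0,-0.38,0,0,0, 0.6,0,0,-0.5,0,0,0, 0.6,0,0,-0.5,0,0,0, 0.6,0,0,-0.5,0,0,0]'
python3 - <<'E'
from h import *
from plant import r
state()
s2=r.snapshot("scene");np.savez("scene5.npz",**s2); cv2.imwrite("pics/lift.png",cv2.resize(s2["img"][100:250,300:450,::-1],None,fx=4,fy=4,interpolation=2))
plan([([.515,.15,.27],tool(50)),([.5,.04,.32],tool(35)),([.505,-.1,.32],tool(18)),([.534,-.235,.32],tool(4.7)),([.534,-.235,.18],tool(4.7))])
E
```

```text
clock: 11.6
tool_pos: [0.5246, 0.2076, 0.155]
eef_rot: [0.263, 0.965, 0.001, 0.002]
contact_force: [-0.2, -0.4, -1.9]
opening: 0.698
finger_force: 25.0
t 11.6 p [0.5246 0.2076 0.155 ] x [-0.862  0.507 -0.002] y [0.507 0.862 0.003] z [ 0.004  0.002 -1.   ] F [-0.2 -0.4 -1.9] open 0.698 ff 24.9954092502594 q [-0.31  0.73 -0.25  1.83  0.29  0.61  0.3 ]
to [0.515 0.15  0.27 ] rows>= 2.6 shift [-0.143 -0.359 -0.771] turn [0.001 0.001 0.106]
to [0.5  0.04 0.32] rows>= 2.4 shift [-0.395 -0.626 -0.333] turn [0.    0.    0.167]
to [ 0.505 -0.1    0.32 ] rows>= 2.8 shift [-0.784 -0.508  0.   ] turn [0.    0.    0.189]
to [ 0.534 -0.235  0.32 ] rows>= 2.8 shift [-0.916 -0.094  0.   ] turn [0.    0.    0.148]
to [ 0.534 -0.235  0.18 ] rows>= 2.8 shift [0.    0.    0.933] turn [0. 0. 0.]
```

View pics/lift.png

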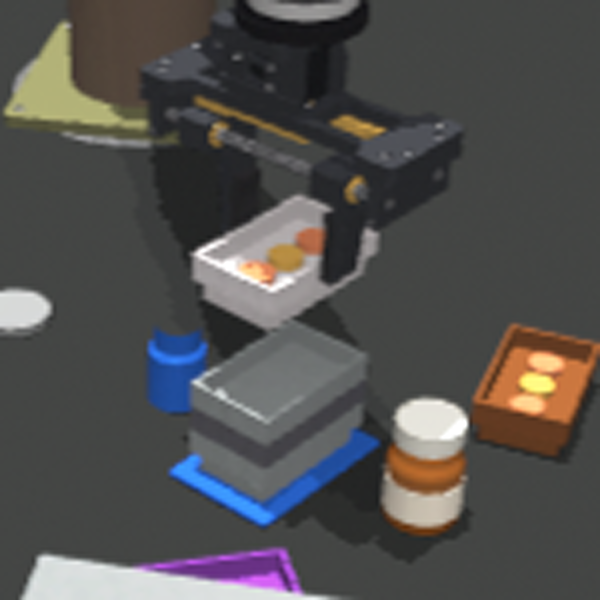

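Only the top tray is lifted (rim corner (195,260) to (378,240) in the crop). The three grey trays still stand in the pile. Next I'll carry it over the cover.

```bash
python3 -m pendant '[0.6,-0.05,-0.12,-0.25,0,0,0.035, 0.6,-0.1,-0.24,-0.5,0,0,0.07, 0.6,-0.14,-0.36,-0.77,0,0,0.106, 0.6,-0.14,-0.36,-0.77,0,0,0.106]' >/dev/null
python3 -m pendant '[0.6,-0.13,-0.2,-0.11,0,0,0.05, 0.6,-0.26,-0.4,-0.22,0,0,0.11, 0.6,-0.4,-0.63,-0.33,0,0,0.167, 0.6,-0.4,-0.63,-0.33,0,0,0.167]'>/dev/null
python3 -m pendant '[0.6,-0.2,-0.12,0,0,0,0.05, 0.6,-0.4,-0.25,0,0,0,0.1, 0.6,-0.6,-0.38,0,0,0,0.15, 0.6,-0.78,-0.51,0,0,0,0.19, 0.6,-0.78,-0.51,0,0,0,0.19]'>/dev/null
python3 -m pendant '[0.6,-0.25,-0.02,0,0,0,0.04, 0.6,-0.5,-0.05,0,0,0,0.08, 0.6,-0.75,-0.08,0,0,0,0.12, 0.6,-0.92,-0.09,0,0,0,0.15, 0.6,-0.92,-0.09,0,0,0,0.15]'
python3 - <<'E'
from h import *
from plant import r
state()
P=st2w(-.045,0,.32)
plan([([P[0],P[1],.18],tool(4.7)),([P[0],P[1],.09],tool(4.7))])
E
```

```text
clock: 13.45
tool_pos: [0.5337, -0.2389, 0.317]
eef_rot: [0.681, 0.732, 0.0, 0.0]
contact_force: [-0.0, 0.1, -1.7]
opening: 0.702
finger_force: 25.0
t 13.45 p [ 0.5337 -0.2389  0.317 ] x [-0.072  0.997 -0.   ] y [0.997 0.072 0.001] z [ 0.001 -0.    -1.   ] F [-0.   0.1 -1.7] open 0.702 ff 24.99551922082901 q [ 0.36  0.54 -0.03  1.59  0.02  1.    0.39]
to [ 0.534 -0.235  0.18 ] rows>= 2.7 shift [0.024 0.001 0.913] turn [ 0.001  0.    -0.007]
to [ 0.534 -0.235  0.09 ] rows>= 1.8 shift [0.  0.  0.6] turn [0. 0. 0.]
```

```bash
python3 -m pendant '[0.6,0.01,0,0.3,0,0,-0.007, 0.6,0.01,0,0.6,0,0,-0.007, 0.6,0.01,0,0.91,0,0,-0.007, 0.6,0.01,0,0.91,0,0,-0.007]'
python3 - <<'E'
from h import *
from plant import r
state()
t=load("top3.npz")
for a in((752,196.5),(620,195.5)):
    p=plane(t,((a[0]-399)/3+370-.33,a[1]/3+180-.33),.056)-O; print(p@U,p@V)
s=r.get_state()["tool_pos"]-O; print("tcp stage",s@U,s@V)
P=st2w(-.047,0,.0)
plan([(P+.09*Z,tool(4.7)),(P+.0675*Z,tool(4.7))])
E
```

```text
clock: 13.85
tool_pos: [0.5297, -0.2296, 0.1761]
eef_rot: [0.674, 0.739, -0.001, -0.007]
contact_force: [-0.7, 0.6, -0.9]
opening: 0.698
finger_force: 25.0
t 13.85 p [ 0.5297 -0.2296  0.1761] x [-0.091  0.996  0.009] y [ 0.996  0.091 -0.01 ] z [-0.011  0.008 -1.   ] F [-0.7  0.6 -0.9] open 0.698 ff 24.995580911636353 q [ 0.36  0.71 -0.04  1.77  0.04  0.68  0.39]
-0.12102627980422977 0.000616927866037632
-0.014577174117369933 0.00040295510502754133
tcp stage -0.038945347924015744 0.003552825891777245
to [ 0.534 -0.237  0.09 ] rows>= 1.7 shift [-0.059  0.029  0.573] turn [-0.006 -0.006  0.006]
to [ 0.534 -0.237  0.068] rows>= 0.4 shift [0.   0.   0.15] turn [0. 0. 0.]
```

```bash
python3 -m pendant '[0.6,-0.03,0.015,0.2,-0.006,-0.006,0.006, 0.6,-0.05,0.025,0.4,-0.006,-0.006,0.006, 0.6,-0.055,0.025,0.52,-0.006,-0.006,0.006, 0.6,-0.055,0.025,0.57,-0.006,-0.006,0.006, 0.6,-0.055,0.025,0.57,-0.006,-0.006,0.006, 0.6,-0.055,0.025,0.57,-0.006,-0.006,0.006]'
python3 - <<'E'
from h import *
from plant import r
state()
s=r.get_state()["tool_pos"]-O; print("tcp stage",s@U,s@V)
P=st2w(-.047,0,.0)
plan([(P+.068*Z,tool(4.7))])
E
```

```text
clock: 14.45
tool_pos: [0.5399, -0.2417, 0.0986]
eef_rot: [0.679, 0.734, 0.002, 0.008]
contact_force: [-0.5, -0.5, -1.1]
opening: 0.703
finger_force: 25.0
t 14.45 p [ 0.5399 -0.2417  0.0986] x [-0.078  0.997 -0.009] y [0.997 0.078 0.015] z [ 0.016 -0.008 -1.   ] F [-0.5 -0.5 -1.1] open 0.703 ff 24.995501339435577 q [ 0.36  0.83 -0.03  1.8   0.05  0.49  0.37]
tcp stage -0.051813346712781025 -0.005675225900272863
to [ 0.534 -0.237  0.068] rows>= 0.6 shift [ 0.034 -0.041  0.203] turn [ 0.01   0.006 -0.002]
```

```bash
python3 -m pendant '[0.6,0,0,0,0,0,0, 0.6,0,0,0,0,0,0, 0.6,0,0,0,0,0,0]'|head -2
python3 - <<'E'
from h import *
from plant import r
state()
s=r.get_state()["tool_pos"]-O; print("tcp stage",s@U,s@V)
P=st2w(-.047,0,.0)
plan([(P+.068*Z,tool(4.7))])
E
```

```text
clock: 14.75
tool_pos: [0.539, -0.2421, 0.0978]
t 14.75 p [ 0.539  -0.2421  0.0978] x [-0.077  0.997 -0.009] y [0.997 0.077 0.014] z [ 0.014 -0.008 -1.   ] F [ 0.6  0.1 -1.1] open 0.699 ff 24.99544769525528 q [ 0.36  0.83 -0.03  1.8   0.05  0.49  0.37]
tcp stage -0.05213797610381057 -0.0047429422943742455
to [ 0.534 -0.237  0.068] rows>= 0.6 shift [ 0.036 -0.035  0.198] turn [ 0.009  0.006 -0.003]
```

```bash
python3 -m pendant '[0.6,0.02,-0.02,0.07,0.009,0.006,-0.003, 0.6,0.036,-0.035,0.14,0.009,0.006,-0.003, 0.6,0.036,-0.035,0.16,0.009,0.006,-0.003, 0.6,0.036,-0.035,0.16,0.009,0.006,-0.003, 0.6,0.036,-0.035,0.16,0.009,0.006,-0.003]'|head -4
python3 - <<'E'
from h import *
from plant import r
state()
s=r.get_state()["tool_pos"]-O; print("tcp stage",s@U,s@V)
P=st2w(-.047,0,.0)
plan([(P+.068*Z,tool(4.7))])
E
```

```text
clock: 15.25
tool_pos: [0.5333, -0.2371, 0.0728]
eef_rot: [0.678, 0.736, -0.0, -0.001]
contact_force: [-0.2, 0.7, -1.9]
t 15.25 p [ 0.5333 -0.2371  0.0728] x [-0.082  0.997  0.001] y [ 0.997  0.082 -0.002] z [-0.002  0.001 -1.   ] F [-0.2  0.7 -1.9] open 0.702 ff 24.995483458042145 q [ 0.36  0.87 -0.03  1.81  0.05  0.46  0.37]
tcp stage -0.046755119383046904 0.0005054176044393542
to [ 0.534 -0.237  0.068] rows>= 0.1 shift [-0.002  0.003  0.032] turn [-0.001 -0.001  0.   ]
```

Well centred. I'll lower until it touches, then release.

```bash
python3 -m pendant '[0.6,0,0,0.015,0,0,0, 0.6,0,0,0.03,0,0,0, 0.6,0,0,0.035,0,0,0, 0.6,0,0,0.035,0,0,0]'
python3 -m pendant '[0.8,0,0,0,0,0,0, 0.9,0,0,0,0,0,0, 1,0,0,0,0,0,0, 1,0,0,0,0,0,0, 1,0,0,0,0,0,0]'
```

```text
clock: 15.65
tool_pos: [0.5335, -0.2372, 0.0682]
eef_rot: [0.678, 0.736, -0.0, -0.001]
contact_force: [-1.7, 0.7, 2.4]
opening: 0.701
finger_force: 25.0
clock: 16.15
tool_pos: [0.5333, -0.2371, 0.0677]
eef_rot: [0.678, 0.736, -0.0, -0.001]
contact_force: [-0.2, 0.4, -0.7]
opening: 1.001
finger_force: 0.0
```

```bash
python3 -m pendant '[1,0,0,-0.2,0,0,0, 1,0,0,-0.45,0,0,0, 1,-0.05,0,-0.8,0,0,0, 1,-0.1,0,-0.8,0,0,0, 1,-0.1,0,-0.8,0,0,0]' >/dev/null
python3 - <<'E'
from h import *
from plant import r
state()
t=r.snapshot("top");np.savez("top6.npz",**t);s=r.snapshot("scene");np.savez("scene6.npz",**s)
cv2.imwrite("pics/set.png",np.hstack([cv2.resize(s["img"][90:215,165:298,::-1],None,fx=3,fy=3,interpolation=2),cv2.resize(t["img"][180:305,370:503,::-1],None,fx=3,fy=3,interpolation=2)]))
plan([(st2w(-.15,0,.17),tool(4.7,38)),(st2w(-.13,0,.067),tool(4.7,38))])
E
```

```text
t 16.65 p [ 0.5354 -0.2541  0.1892] x [-0.08   0.997 -0.001] y [0.997 0.08  0.002] z [ 0.002 -0.001 -1.   ] F [-0.1  0.4 -0.2] open 0.999 ff 0.0 q [ 0.39  0.7  -0.04  1.72  0.04  0.71  0.41]
to [ 0.542 -0.34   0.17 ] rows>= 4.4 shift [-0.591  0.008  0.11 ] turn [-0.002  0.421 -0.001]
to [ 0.541 -0.32   0.067] rows>= 2.1 shift [-0.318 -0.     0.623] turn [0. 0. 0.]
```

View pics/set.png

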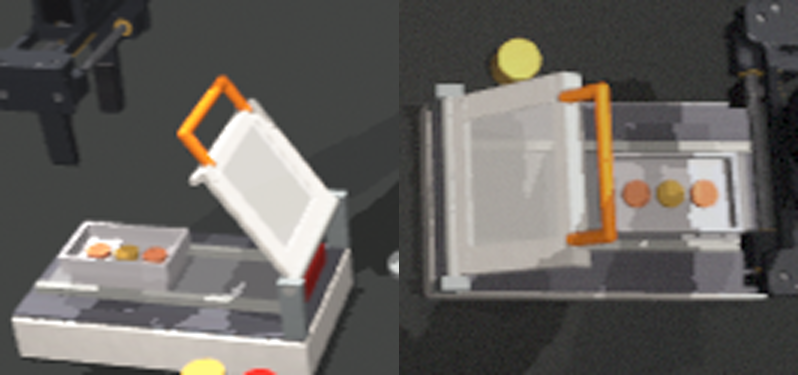

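The tray sits flat on the track in front of the cover, discs at about (636–704,194) in the top crop, on the midline (about 196). Now I'll tilt and go behind it.

```bash
python3 -m pendant '[0.25,-0.59,0.01,0.11,0,0.42,0, 0.25,-0.59,0.01,0.11,0,0.42,0, 0.25,-0.59,0.01,0.11,0,0.42,0, 0.25,-0.59,0.01,0.11,0,0.42,0, 0.25,-0.59,0.01,0.11,0,0.42,0, 0.25,-0.59,0.01,0.11,0,0.42,0, 0.25,-0.59,0.01,0.11,0,0.42,0]' >/dev/null
python3 -m pendant '[0.25,-0.1,0,0.2,0,0,0, 0.25,-0.2,0,0.4,0,0,0, 0.25,-0.3,0,0.55,0,0,0, 0.25,-0.3,0,0.55,0,0,0, 0.25,-0.3,0,0.55,0,0,0]'
python3 - <<'E'
from h import *
from plant import r
state()
s=r.get_state()["tool_pos"]-O; print("tcp stage",s@U,s@V)
plan([(st2w(-.125,0,.068),tool(4.7,38)),(st2w(-.11,0,.068),tool(4.7,38)),(st2w(0.01,0,.068),tool(4.7,38))])
E
```

```text
clock: 17.95
tool_pos: [0.5429, -0.3239, 0.0797]
eef_rot: [0.64, 0.696, 0.219, -0.239]
contact_force: [1.0, -0.8, 0.2]
opening: 0.249
finger_force: 0.0
t 17.95 p [ 0.5429 -0.3239  0.0797] x [-0.066  0.787  0.614] y [ 0.996  0.084 -0.001] z [-0.052  0.611 -0.79 ] F [ 1.  -0.8  0.2] open 0.249 ff 0.0 q [ 0.82  1.17 -0.31  1.17 -0.21  1.29  0.82]
tcp stage -0.13401021570662786 -0.0019709110955487934
to [ 0.54  -0.315  0.068] rows>= 0.3 shift [-0.    -0.013  0.098] turn [-0.001  0.002  0.001]
to [ 0.539 -0.3    0.068] rows>= 0.3 shift [ 0.079 -0.     0.062] turn [0. 0. 0.]
to [ 0.529 -0.181  0.068] rows>= 2.4 shift [0.63  0.    0.493] turn [0. 0. 0.]
```

```bash
python3 -m pendant '[0.25,0,-0.013,0.05,0,0,0, 0.25,0,-0.013,0.098,0,0,0, 0.25,0.03,-0.013,0.12,0,0,0, 0.25,0.06,-0.013,0.145,0,0,0, 0.25,0.06,-0.013,0.145,0,0,0, 0.25,0.06,-0.013,0.145,0,0,0]'
python3 - <<'E'
from h import *
from plant import r
state()
s=r.get_state()["tool_pos"]-O; print("tcp stage",s@U,s@V)
plan([(st2w(-.02,0,.068),tool(4.7,38)),(st2w(0.01,0,.068),tool(4.7,38))])
E
```

```text
clock: 18.55
tool_pos: [0.5387, -0.3049, 0.067]
eef_rot: [0.641, 0.696, 0.219, -0.239]
contact_force: [0.2, -0.7, -0.3]
opening: 0.25
finger_force: 0.0
t 18.55 p [ 0.5387 -0.3049  0.067 ] x [-0.064  0.787  0.614] y [ 0.997  0.082 -0.001] z [-0.051  0.611 -0.79 ] F [ 0.2 -0.7 -0.3] open 0.25 ff 0.0 q [ 0.81  1.16 -0.31  1.23 -0.21  1.22  0.82]
tcp stage -0.11475296966345837 0.0007549168998212535
to [ 0.532 -0.21   0.068] rows>= 1.9 shift [0.503 0.005 0.383] turn [-0.001  0.002 -0.   ]
to [ 0.529 -0.181  0.068] rows>= 0.6 shift [ 0.158 -0.     0.123] turn [0. 0. 0.]
```

```bash
python3 -m pendant '[0.25,0.05,0,0.04,0,0,0, 0.25,0.1,0,0.08,0,0,0, 0.25,0.15,0.005,0.115,0,0,0, 0.25,0.2,0.005,0.155,0,0,0, 0.25,0.25,0.005,0.19,0,0,0, 0.25,0.3,0.005,0.23,0,0,0, 0.25,0.35,0.005,0.27,0,0,0, 0.25,0.4,0.005,0.305,0,0,0, 0.25,0.45,0.005,0.345,0,0,0, 0.25,0.48,0.005,0.365,0,0,0, 0.25,0.5,0.005,0.38,0,0,0, 0.25,0.5,0.005,0.38,0,0,0]'
python3 - <<'E'
from h import *
from plant import r
state()
s=r.get_state()["tool_pos"]-O; print("tcp stage",s@U,s@V)
plan([(st2w(0.003,0,.068),tool(4.7,38)),(st2w(0.011,0,.068),tool(4.7,38))])
t=r.snapshot("top");np.savez("top7.npz",**t);s=r.snapshot("scene");np.savez("scene7.npz",**s)
cv2.imwrite("pics/push.png",np.hstack([cv2.resize(s["img"][90:215,165:298,::-1],None,fx=3,fy=3,interpolation=2),cv2.resize(t["img"][180:305,370:503,::-1],None,fx=3,fy=3,interpolation=2)]))
E
```

```text
clock: 19.75
tool_pos: [0.5315, -0.2103, 0.0679]
eef_rot: [0.641, 0.696, 0.219, -0.239]
contact_force: [0.1, -0.0, -1.1]
opening: 0.252
finger_force: 0.0
t 19.75 p [ 0.5315 -0.2103  0.0679] x [-0.064  0.786  0.614] y [ 0.997  0.083 -0.002] z [-0.052  0.612 -0.789] F [ 0.1 -0.  -1.1] open 0.252 ff 0.0 q [ 0.75  1.09 -0.35  1.48 -0.26  1.01  0.79]
tcp stage -0.019900134960143062 0.00017663174643694113
to [ 0.53  -0.188  0.068] rows>= 0.5 shift [0.121 0.001 0.093] turn [-0.001  0.001 -0.   ]
to [ 0.529 -0.18   0.068] rows>= 0.2 shift [ 0.042 -0.     0.033] turn [0. 0. 0.]
```

```bash
python3 -m pendant '[0.25,0.04,0,0.03,0,0,0, 0.25,0.08,0,0.06,0,0,0, 0.25,0.12,0,0.093,0,0,0, 0.25,0.12,0,0.093,0,0,0]'|grep -E "pos|force"
python3 -m pendant '[0.25,0.01,0,0.008,0,0,0, 0.25,0.02,0,0.016,0,0,0, 0.25,0.02,0,0.016,0,0,0]'|grep -E "pos|force"
python3 -m pendant '[0.25,0.01,0,0.008,0,0,0, 0.25,0.01,0,0.008,0,0,0]'|grep -E "pos|force"
python3 -m pendant '[0.25,0.01,0,0.008,0,0,0, 0.25,0.01,0,0.008,0,0,0]'|grep -E "pos|force"
```

```text
tool_pos: [0.5294, -0.1861, 0.0682]
contact_force: [-0.4, 0.5, -1.0]
finger_force: 0.0
tool_pos: [0.5294, -0.1846, 0.0678]
contact_force: [0.5, 0.1, -0.9]
finger_force: 0.2
tool_pos: [0.5292, -0.1826, 0.0678]
contact_force: [0.2, -0.8, -0.3]
finger_force: 0.4
tool_pos: [0.5291, -0.1812, 0.0677]
contact_force: [-0.2, -1.9, 0.3]
finger_force: 1.0
```

```bash
for i in 1; do :; done
python3 -m pendant '[0.25,0.01,0,0.008,0,0,0, 0.25,0.01,0,0.008,0,0,0]'|grep -E "pos|force"
python3 -m pendant '[0.25,0.01,0,0.008,0,0,0, 0.25,0.01,0,0.008,0,0,0]'|grep -E "pos|force"
python3 - <<'E'
from h import *
from plant import r
s=r.get_state()["tool_pos"]-O; print("tcp stage",s@U,s@V)
t=r.snapshot("top");np.savez("top7.npz",**t);s=r.snapshot("scene");np.savez("scene7.npz",**s)
cv2.imwrite("pics/push.png",np.hstack([cv2.resize(s["img"][90:215,165:298,::-1],None,fx=3,fy=3,interpolation=2),cv2.resize(t["img"][180:305,370:503,::-1],None,fx=3,fy=3,interpolation=2)]))
E
```

```text
tool_pos: [0.5291, -0.1808, 0.0676]
contact_force: [0.2, -5.7, 1.6]
finger_force: 2.7
tool_pos: [0.5291, -0.1805, 0.0675]
contact_force: [-1.1, -9.6, 4.0]
finger_force: 4.3
tcp stage 0.010028898897481797 4.799243030846872e-05
```

The force rises steeply at TCP x = 10 mm, where the end wall should be at home, so the tray is against the stop. Now I'll retreat.

```bash
python3 -m pendant '[0.25,-0.05,0,-0.04,0,0,0, 0.25,-0.15,0,-0.12,0,0,0, 0.25,-0.3,0,-0.25,0,0,0, 0.25,-0.45,0,-0.35,0,0,0, 0.25,-0.45,0,-0.6,0,0,0, 0.25,-0.45,0,-0.9,0,0,0, 0.25,-0.45,0,-0.95,0,0,0, 0.25,-0.45,0,-0.95,0,0,0]'
python3 -m pendant '[0.25,-0.2,0,-0.3,0,0,0, 0.25,-0.4,0,-0.6,0,0,0, 0.25,-0.4,0,-0.6,0,0,0]' | head -2
python3 - <<'E'
from h import *
from plant import r
t=r.snapshot("top");np.savez("top8.npz",**t);s=r.snapshot("scene");np.savez("scene8.npz",**s)
cv2.imwrite("pics/end.png",np.hstack([cv2.resize(s["img"][90:215,165:298,::-1],None,fx=3,fy=3,interpolation=2),cv2.resize(t["img"][180:305,370:503,::-1],None,fx=3,fy=3,interpolation=2)]))
E
```

```text
clock: 22.25
tool_pos: [0.5408, -0.3179, 0.1395]
eef_rot: [0.641, 0.696, 0.22, -0.238]
contact_force: [0.4, 0.1, -0.8]
opening: 0.251
finger_force: 0.0
clock: 22.55
tool_pos: [0.5481, -0.4236, 0.172]
```

View pics/end.png

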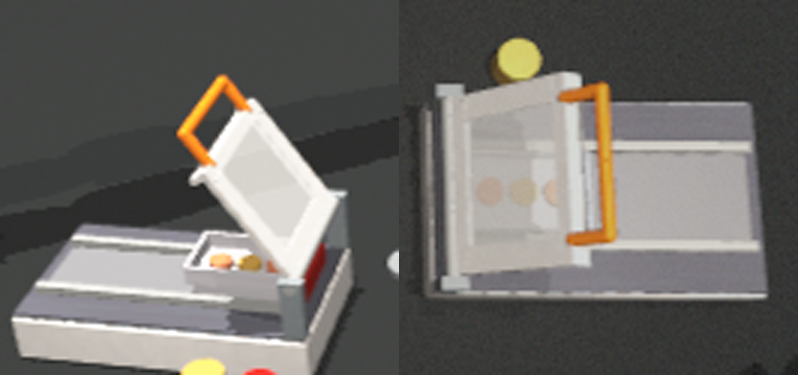

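The tray is under the cover against the stop, with its discs at about (488–556,192) in the top crop. The bar has not moved. I'll do one numeric check, then hand in.

Run:
```python
from h import *
t,t3=load("top8.npz"),load("top3.npz")
for a in((488,191),(522,192),(556,192.)):
    p=plane(t,((a[0]-399)/3+370-.33,a[1]/3+180-.33),.067)-O; print("disc stage",(p@U).round(4),(p@V).round(4))
print("cover diff since raised",np.abs(t["img"][205:265,440:460].astype(int)-t3["img"][205:265,440:460]).mean())
def rim(c):  # tray_b vs mat: blue mat mask centroid as pile reference
    m=cv2.inRange(cv2.cvtColor(c["img"],cv2.COLOR_RGB2HSV),(100,150,90),(118,255,255))[195:270,240:303]; return m.sum()//255,cv2.moments(m)["m10"]/cv2.moments(m)["m00"],cv2.moments(m)["m01"]/cv2.moments(m)["m00"]
print(rim(load("top0.npz")),rim(t))
from plant import r
print(r.finish_job())
```

```text
disc stage 0.0938 -0.0011
disc stage 0.0667 -0.0005
disc stage 0.0396 -0.0006
cover diff since raised 3.935
(np.uint64(335), 40.80298507462687, 51.94925373134328) (np.uint64(352), 40.53693181818182, 52.02556818181818)
the job is handed in; nothing more can be done
None
```

The job is handed in: the cover was left at about 56°, the specimen tray is home against the red stop (about 1 mm from target by camera), and the rest of the pile shows no sign of having moved; no verdict was returned.

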